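# Pack the closed specimen containers for transport

## Task

Pack the four closed specimen containers into the transport tray: the large lidded pot in the large round nest, the small lidded pot in the small round nest, the square bottle in the square nest and the slide case in the oblong nest, each standing upright and flat on the floor of its nest. Never tip the closed containers over on the way, and leave the two open, empty pots standing where they are.

Things in the scene. Friction and masses are not known exactly. Their poses are not given: they have to be found in the camera images.
- large_pot: Closed large round specimen pot, white plastic, standing on the bench, about 120 g: body 54 mm in diameter, with a ribbed lid 56 mm in diameter (58 mm over the ribs) from 48 to 66 mm above its underside; 67 mm high overall. Origin: centre of its underside; z is up through the top.
- small_pot: Closed small round specimen pot, white plastic, standing on the bench, about 60 g: body 32 mm in diameter, with a ribbed lid 34 mm in diameter from 44 to 60 mm above its underside; 61 mm high overall. Origin: centre of its underside; z is up through the top.
- square_bottle: Closed square bottle, white plastic, standing on the bench, about 90 g: body 42 x 42 mm and 56 mm high, its sides along its x and y axes, with a round screw cap 28 mm in diameter on top; 77 mm high overall. Origin: centre of its underside; z is up through the top.
- slide_case: Closed oblong slide case, white plastic, standing on end on the bench, about 80 g: a block 60 mm long (its x axis), 28 mm thick (its y axis) and 72 mm high, with a thin grey seam round it 52 mm up. Origin: centre of its underside; z is up through the top.
- open_large: Look-alike that stays: an open, empty large round pot without a lid, white plastic, 56 mm in diameter, 60 mm high, hollow, wall 3 mm, 50 g. Origin: centre of its underside; z is up through the top.
- open_small: Look-alike that stays: an open, empty small round pot without a lid, white plastic, 34 mm in diameter, 54 mm high, hollow, wall 2.5 mm, 30 g. Origin: centre of its underside; z is up through the top.
- nest_large: Large round nest, the place of the large lidded pot: a low grey plastic cup, 82 mm across outside and 74 mm inside. Fixed in the aluminium transport tray, which it shares with the other nests, in any of its four quarters (about 100 mm apart). Origin: centre of the nest's underside, 5 mm above the bench; z up. Inner floor 4 mm and rim 14 mm above the origin; the rim of the tray (222 mm square) is 22 mm above the bench.
- nest_small: Small round nest, the place of the small lidded pot: a low grey plastic cup, 60 mm across outside and 52 mm inside. Fixed in the aluminium transport tray, which it shares with the other nests, in any of its four quarters (about 100 mm apart). Origin: centre of the nest's underside, 5 mm above the bench; z up. Inner floor 4 mm and rim 14 mm above the origin; the rim of the tray (222 mm square) is 22 mm above the bench.
- nest_square: Square nest, the place of the square bottle: a low grey plastic tray, 66 x 66 mm outside and 58 x 58 mm inside, its sides along its x and y axes. Fixed in the aluminium transport tray, which it shares with the other nests, in any of its four quarters (about 100 mm apart). Origin: centre of the nest's underside, 5 mm above the bench; z up. Inner floor 4 mm and rim 14 mm above the origin; the rim of the tray (222 mm square) is 22 mm above the bench.
- nest_slot: Oblong nest, the place of the slide case: a low grey plastic tray, 84 mm (its x axis) by 52 mm (its y axis) outside, 76 x 44 mm inside. The case fits only lengthwise. Fixed in the aluminium transport tray, which it shares with the other nests, in any of its four quarters (about 100 mm apart). Origin: centre of the nest's underside, 5 mm above the bench; z up. Inner floor 4 mm and rim 14 mm above the origin; the rim of the tray (222 mm square) is 22 mm above the bench.
Not all that is in view belongs to the job. Leave any green or pink look-alike of the slide_case alone.

How it is judged (in metres and radians):
At the end, for the whole second after the job is handed in: Each closed container stands upright (within 0.1 rad) on the floor of its own nest (underside within 4 mm of the nest's floor, centres within 13 mm sideways), released and at rest; the two open pots still stand upright within 25 mm of where they were (horizontal distance between large_pot and nest_large below 0.013 m and z of large_pot in the frame of nest_large below 0.008 m and angle between each of large_pot, small_pot, square_bottle, slide_case, open_large, open_small's own z axis and vertical below 0.1 rad and linear speed of each of large_pot, small_pot, square_bottle, slide_case below 0.02 m/s and horizontal distance between small_pot and nest_small below 0.013 m and z of small_pot in the frame of nest_small below 0.008 m and horizontal distance between square_bottle and nest_square below 0.013 m and z of square_bottle in the frame of nest_square below 0.008 m and horizontal distance between slide_case and nest_slot below 0.013 m and z of slide_case in the frame of nest_slot below 0.008 m and distance of each of open_large, open_small from where it was at the start of the episode below 0.025 m); the robot touches nothing.
It fails at once if a closed container is tipped by more than 0.6 rad (angle between any of large_pot, small_pot, square_bottle, slide_case's own z axis and vertical above 0.6 rad).
It fails at once if an open pot is shifted by more than 25 mm or knocked over (distance of any of open_large, open_small from where it was at the start of the episode above 0.025 m or angle between any of open_large, open_small's own z axis and vertical above 0.6 rad).
It also fails if it takes over 136 s, if anything falls off the work surface, if the arm or the gripper's body presses on something with over 40 N, if the wrist force passes 120 N, or if a joint passes its speed limit or range.

## Robot

A 7-joint arm with a two-finger parallel gripper is mounted at the origin on the work surface. World frame = base frame: x ahead of the robot, y to its left, z up, the work surface at z = 0. Lengths are in m, angles in degrees, forces in N, time in s.
With the tool pointing down it reaches from about 0.35 to 0.9 m from the base axis. Payload 19.9 kg.
Tool frame: the origin (TCP) lies on the centre line of the jaws, within the pads' length; the fingertips stand 8 mm ahead of it and the grasp point (between the pads) lies 11 mm behind it (bot.nose_length is the distance from the TCP to the fingertips, in m); z points along the fingers, y is the line along which they close (so a half turn about z gives the same grasp; the last joint's range is limited). The gripper opens to 94 mm and grips with 3 to 60 N. Pads are 16 mm wide; open, the fingers measure 119 mm over their backs; the gripper's body (75 mm by 177 mm) begins 78 mm behind the grasp point.
Start: joints at [-75.544, 23.915, -0.59, 92.452, 0.269, 63.638, -3.037], TCP at [0.181, 0.598, 0.177] pointing down, gripper open.
Joint ranges: [-161.28, 161.28], [-22.2, 115.67], [-73.04, 71.86], [3.21, 147.25], [-68.34, 248.33], [10.77, 114.83], [-161.83, 161.83]. Speed limits (degrees/s): [108.29, 108.29, 136.94, 136.94, 172.46, 172.46, 172.46].

## Interface

Orientations are given as a 3x3 rotation matrix whose columns are the frame's x, y, z axes.
In Python, from rig import monitor, optics, bot gives the robot as it stands.
- The arm moves only by the tool drive_tool, never from a script. Its argument "series" is a list of rows, each an object of numbers: "dx", "dy", "dz": the shift along the tool's x, y, z in mm; "rx", "ry", "rz": the turn, a rotation vector about the tool's x, y, z in rad; "claw": the finger opening in mm, from 0 to 94. In form: [{"dx": .., "dy": .., "dz": .., "rx": .., "ry": .., "rz": .., "claw": ..}, ...]. A call has exactly 5 rows; each row is the pose to reach, as a shift and turn from the pose commanded when the call began, along the tool's axes at that moment; what a row does not reach only later rows make up. A row lasts 1/8 s, in which the tool goes at most 62.5 mm and 10.7 degrees, less where a joint would pass 70% of its speed; a pose out of reach is approached as far as the arm can. A call with a gripper value outside its range is refused whole. The fingers move at their own pace and stop on an object; the grip force is fixed at half the most. Time passes only in rows, so rows that repeat a pose let the fingers close, or fill a call up. It gives the time, the measured TCP pose, the force, the opening and the grip force at its end, in the units of the state.
- monitor.get_state(): the state, without advancing time (a new reading comes with each control period).
- optics.read_camera(name): name is "scene" or "top"; returns a dict with "img" (480x640x3 uint8, red, green, blue), "fx", "fy", "cx", "cy" (pixels), "camera_from_world" (4x4, takes a point from world to camera coordinates). Camera axes: x right, y up, looking along -z (the intrinsics and any distortion apply to the point x, -y, -z); pixel columns grow to the right and rows downward; lengths in m; the calibration is good to about 2 mm. A picture is of the moment at which its call begins. There is no depth.
- bot.sign_off(): hands the job in; it is judged then, once.
The state is a dict: "time": time; "joint_pos": joint angles; "dq": joint speeds; "tau": joint torques, N m; "position": TCP position; "tcp_rot": TCP orientation; "ft_force": force on the tool from outside, world axes, zero at the start; "wrist_torque": the same for the moment, N m; "opening": finger opening in m; "finger_force": force on a finger pad.
Only numpy, scipy, OpenCV 4.12 (cv2) and the standard library are available. Lean on these libraries where they do the work, as an engineer would, in place of code of your own. Each camera call takes 0.05 s, during which the arm holds its last target. There are 200 camera calls.

## Working session

There is one attempt and no reset: what is moved stays moved. The work goes in short steps, Python scripts to look and compute and a tool call to move; the robot and the scene stay as the last step left them, time stands still between calls to the robot, and variables do not carry over. Pictures are saved under pics/ and viewed, at most 14 in all, crops included, and the job is handed in when it is done.

Besides the shell and the picture viewer there is one more tool, called as name(argument=value, ...), one argument or row to a line, values as JSON. drive_tool: Moves the arm, as the interface text tells. Its arguments: {"type":"object","properties":{"series":{"type":"array"}},"required":["series"]}

```bash
mkdir -p pics; cat > h.py <<'E'
import numpy as np, cv2
from rig import monitor, optics, bot
def shot(name, fn):
    c=optics.read_camera(name); cv2.imwrite('pics/'+fn, c['img'][:,:,::-1]); return c
def ray(c,u,v,z):
    T=np.array(c['camera_from_world']); R,t=T[:3,:3],T[:3,3]
    d=R.T@np.array([(u-c['cx'])/c['fx'],-(v-c['cy'])/c['fy'],-1.]); o=-R.T@t
    return o+d*(z-o[2])/d[2]
def proj(c,p):
    T=np.array(c['camera_from_world']); q=T[:3,:3]@np.array(p)+T[:3,3]
    return np.array([c['cx']+c['fx']*q[0]/-q[2], c['cy']+c['fy']*-q[1]/-q[2]])
E
python3 - <<'E'
from h import *
for n in('scene','top'):
    c=shot(n,n+'1.png'); print(n,{k:(np.round(v,3).tolist()) for k,v in c.items() if k!='img'})
s=monitor.get_state(); print(s['time'],s['position'],s['tcp_rot'],s['opening'])
E
```

```text
scene {'fx': 614.453, 'fy': 614.453, 'cx': 317.943, 'cy': 234.424, 'camera_from_world': [[-0.858, 0.514, -0.014, 0.393], [-0.392, -0.635, 0.666, 0.149], [0.333, 0.577, 0.746, -1.213], [0.0, 0.0, 0.0, 1.0]]}
top {'fx': 470.326, 'fy': 470.326, 'cx': 317.331, 'cy': 242.669, 'camera_from_world': [[-0.024, -1.0, -0.014, 0.033], [0.992, -0.025, 0.12, -0.459], [-0.12, -0.011, 0.993, -0.901], [0.0, 0.0, 0.0, 1.0]]}
0.1 [0.180887   0.59787603 0.17660769] [[-9.57164578e-01  2.89544317e-01 -2.42965269e-04]
 [ 2.89544411e-01  9.57164022e-01 -1.03376780e-03]
 [-6.67639771e-05 -1.05983515e-03 -9.99999436e-01]] 0.09409379778074331
```

View pics/top1.png

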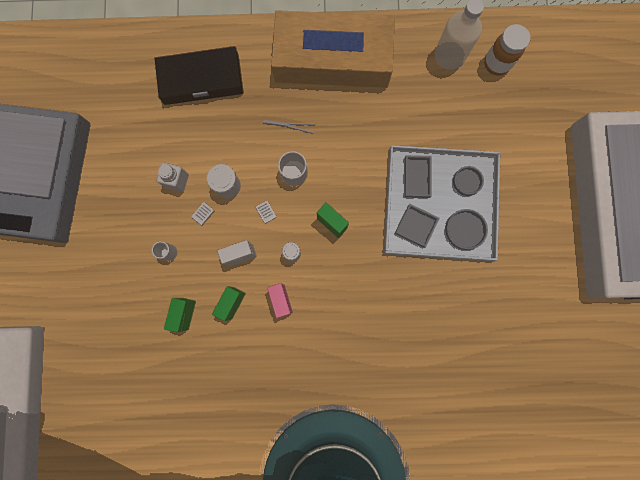

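View pics/scene1.png

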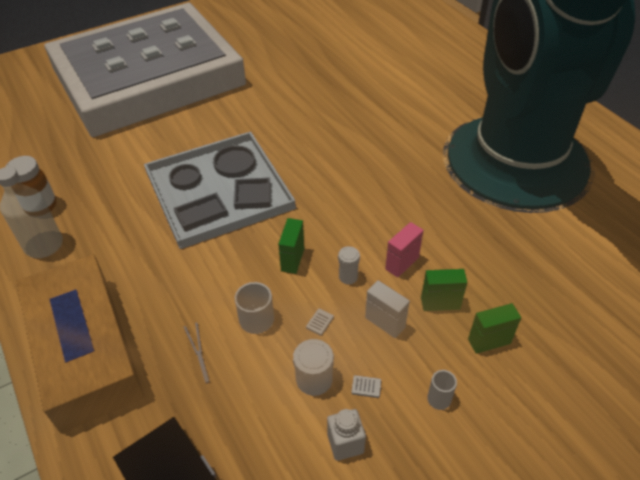

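The top view shows these white items:
- **Closed containers:** large lidded pot (223,182), small lidded pot (291,253), square bottle (171,178), slide case (236,254).
- **Open pots that stay:** (292,168) and (164,251), both with visible hollows.
- **Nests:** slot (417,177), small (467,181), square (416,226), large (466,230).

The green and pink blocks stay where they are. Next I'll fit model silhouettes and confirm them in an enlarged crop.

```bash
cat > fit.py <<'E'
from h import *
from scipy.optimize import minimize
def cyl(r,z0,z1):
    a=np.linspace(0,2*np.pi,40); return [(r*np.cos(t),r*np.sin(t),z) for t in a for z in(z0,z1)]
def box(x,y,z0,z1): return [(i*x/2,j*y/2,z) for i in(-1,1) for j in(-1,1) for z in(z0,z1)]
M={'large_pot':[cyl(.027,0,.067),cyl(.0285,.048,.066)],'small_pot':[cyl(.016,0,.061),cyl(.017,.044,.060)],
'square_bottle':[box(.042,.042,0,.056),cyl(.014,.056,.077)],'slide_case':[box(.06,.028,0,.072)],
'open_large':[cyl(.028,0,.06)],'open_small':[cyl(.017,0,.054)]}
def mask(c):
    img=cv2.resize(c['img'],None,fx=1,fy=1); h=cv2.cvtColor(img,cv2.COLOR_RGB2HSV)
    return ((h[...,1]<60)&(h[...,2]>60)).astype(np.uint8)
S=4
def sil(c,name,p,off,sh):
    m=np.zeros(sh,np.uint8); cs,sn=np.cos(p[2]),np.sin(p[2]); R=np.array([[cs,-sn,0],[sn,cs,0],[0,0,1]])
    for part in M[name]:
        q=np.array([proj(c,R@np.array(a)+[p[0],p[1],0]) for a in part])
        q=((q+.5-off)*S*16-8).astype(np.int32); cv2.fillConvexPoly(m,cv2.convexHull(q),1,cv2.LINE_8,4)
    return m
def fit(name,cams,p0):
    dat=[]
    for c in cams:
        u=proj(c,[p0[0],p0[1],.035]); off=(u-45).astype(int); off=np.maximum(off,0)
        m=mask(c)[off[1]:off[1]+90,off[0]:off[0]+90]
        n,l,st,ce=cv2.connectedComponentsWithStats(m); 
        k=l[int(u[1]-off[1]),int(u[0]-off[0])]
        if k==0: k=1+np.argmin(np.linalg.norm(ce[1:]-(u-off),axis=1))
        m=(l==k).astype(np.uint8)
        if 'open' in name or True:
            cn,_=cv2.findContours(m,cv2.RETR_EXTERNAL,cv2.CHAIN_APPROX_NONE); cv2.drawContours(m,cn,-1,1,-1)
        dat.append((c,off,cv2.resize(m,None,fx=S,fy=S,interpolation=cv2.INTER_NEAREST)))
    def cost(q,full=False):
        p=[q[0]/100,q[1]/100,q[2]]; r=[]
        for c,o,m in dat:
            s=sil(c,name,p,o,m.shape); r.append(1-(s&m).sum()/max(1,(s|m).sum()))
        return r if full else sum(r)
    best=None
    for y in ([0] if 'pot' in name or 'open' in name else np.arange(0,np.pi,.3)):
        q0=np.array([p0[0]*100,p0[1]*100,y])
        r=minimize(cost,q0,method='Nelder-Mead',options={'initial_simplex':q0+np.array([[0,0,0],[1,0,0],[0,1,0],[0,0,.2]])})
        if best is None or r.fun<best.fun: best=r
    return [best.x[0]/100,best.x[1]/100,best.x[2]],cost(best.x,True)
E
python3 - <<'E'
from fit import *
t=optics.read_camera('top'); s=optics.read_camera('scene')
px={'large_pot':(223,182),'small_pot':(291,253),'square_bottle':(171,178),'slide_case':(236,254),'open_large':(292,168),'open_small':(164,251)}
img=cv2.resize(t['img'][130:330,140:340].copy(),None,fx=3,fy=3,interpolation=cv2.INTER_CUBIC)
for n,u in px.items():
    p0=ray(t,*u,.035)
    p,e=fit(n,[t,s],p0); pt,et=fit(n,[t],p0)
    print(n,np.round(p,4),np.round(e,3),'top only',np.round(pt,4),np.round(et,3))
    m=sil(t,n,p,np.array([0,0]),(480*S,640*S)); cn,_=cv2.findContours(m,cv2.RETR_EXTERNAL,cv2.CHAIN_APPROX_NONE)
    for k in cn: cv2.polylines(img,[((k/S-[140,130])*3).astype(int)],True,(255,0,0),1)
cv2.imwrite('pics/c1.png',img[:,:,::-1])
for n,u in {'greenR':(332,220),'g2':(229,303),'g1':(180,315),'pink':(280,300)}.items(): print(n,np.round(ray(t,*u,.035),3))
# tray & nests
g=t['img'].copy(); hs=cv2.cvtColor(g,cv2.COLOR_RGB2HSV)
m=((hs[...,1]<60)).astype(np.uint8); m[:, :375]=0; m[:,510:]=0; m[:140]=0; m[270:]=0
m=cv2.morphologyEx(m,cv2.MORPH_OPEN,np.ones((3,3)))
cn,_=cv2.findContours(m,0,2); k=max(cn,key=cv2.contourArea)
w=np.array([ray(t,*q[0],.022)[:2] for q in k],np.float32); r=cv2.minAreaRect(w); print('tray',r)
d=((cv2.cvtColor(g,cv2.COLOR_RGB2GRAY)<105)&(hs[...,1]<60)).astype(np.uint8); d[:, :392]=0; d[:,494:]=0; d[:152]=0; d[255:]=0
cn,_=cv2.findContours(d,0,1)
for k in cn:
    if cv2.contourArea(k)<200: continue
    w=np.array([ray(t,*q[0],.014)[:2] for q in k],np.float32); print('dark',cv2.minAreaRect(w),cv2.contourArea(k), cv2.minEnclosingCircle(w))
cv2.imwrite('pics/c2.png',cv2.resize(np.hstack([t['img'][140:270,375:505,::-1],np.repeat(d[140:270,375:505,None]*255,3,2)]),None,fx=3,fy=3,interpolation=cv2.INTER_CUBIC))
E
```

```text
large_pot [0.5864 0.205  0.0426] [0.076 0.498] top only [ 0.5865  0.2053 -0.0434] [0.077]
small_pot [0.4423 0.0728 0.112 ] [0.091 0.242] top only [0.4422 0.0729 0.0224] [0.088]
square_bottle [ 0.5999  0.3101 -0.3976] [0.123 0.179] top only [0.5997 0.3106 2.7418] [0.119]
slide_case [0.442  0.1785 1.861 ] [0.078 0.678] top only [ 0.442   0.1786 -1.2788] [0.078]
open_large [0.6107 0.0674 0.094 ] [0.066 0.979] top only [0.6107 0.0674 0.1318] [0.065]
open_small [0.4511 0.3248 0.0109] [0.085 0.2  ] top only [0.4513 0.3254 0.1864] [0.085]
greenR [ 0.503 -0.008  0.035]
g2 [0.346 0.195 0.035]
g1 [0.325 0.29  0.035]
pink [0.349 0.096 0.035]
tray ((0.5361654162406921, -0.23048095405101776), (0.2233142852783203, 0.223481222987175), 84.629638671875)
dark ((0.48010846972465515, -0.27494016289711), (0.08097849786281586, 0.08531322330236435), 42.29837417602539) 1330.0 ((0.47899094223976135, -0.2748641073703766), 0.043825648725032806)
dark ((0.4894154369831085, -0.1765262633562088), (0.06753668189048767, 0.07134152948856354), 61.43718719482422) 1104.0 ((0.4900495707988739, -0.17705616354942322), 0.047391608357429504)
dark ((0.5788019895553589, -0.2840906083583832), (0.05758555233478546, 0.06646828353404999), 38.08466720581055) 702.5 ((0.5792773365974426, -0.2838118374347687), 0.03362557664513588)
dark ((0.5909550189971924, -0.1830751895904541), (0.05502758175134659, 0.08838044106960297), 87.39253997802734) 1094.5 ((0.5919281840324402, -0.1831195056438446), 0.05133117362856865)
```

View pics/c1.png

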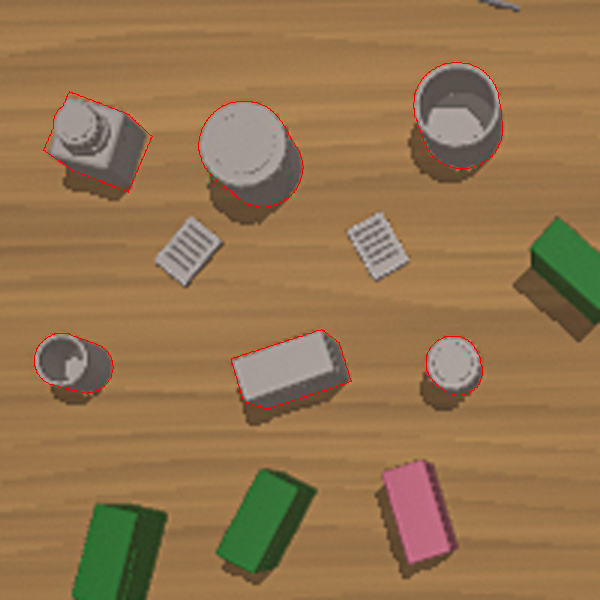

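View pics/c2.png

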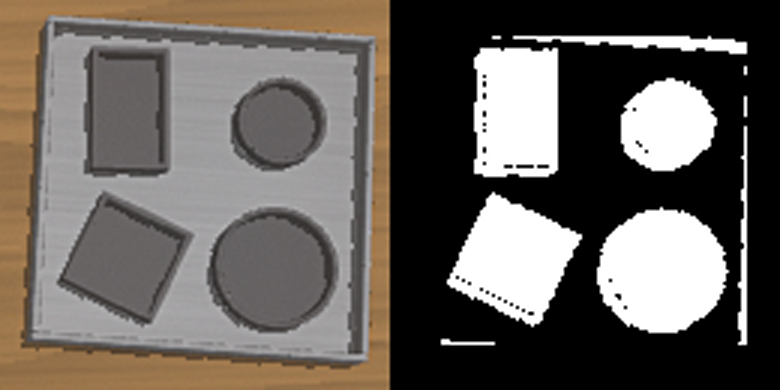

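The overlays match in the top view. Each pot, bottle and case outline lies on its item, and the two hollow pots are the open ones. The tray measures 223 mm square, which agrees with the 222 mm given, and the nest grid is consistent to 2 mm. I'll start with the bottle.

```bash
cat > go.py <<'E'
import sys
from h import *
from scipy.spatial.transform import Rotation as Ro
x,y,z,yaw=map(float,sys.argv[1:5])   # world TCP target, tool-y yaw in deg (mod 180)
s=monitor.get_state(); R=np.array(s['tcp_rot']); p=np.array(s['position'])
cur=np.degrees(np.arctan2(R[1,1],R[0,1])); d=(yaw-cur+90)%180-90
a=np.radians(cur+d); Y=np.array([np.cos(a),np.sin(a),0]); Z=np.array([0,0,-1.]); T=np.c_[np.cross(Y,Z),Y,Z]
print('t',round(s['time'],2),'pos',np.round(p,4),'yaw',round(cur,1),'open',round(s['opening']*1e3,1),'F',np.round(s['finger_force'],1),'q7',np.round(s['joint_pos'][6],1))
print('shift mm',np.round(R.T@(np.array([x,y,z])-p)*1e3,1),'rot',np.round(Ro.from_matrix(R.T@T).as_rotvec(),3))
E
python3 go.py .600 .310 .15 67.2
```

```text
t 0.2 pos [0.1809 0.598  0.1768] yaw 73.2 open 94.1 F 0.0 q7 -3.0
shift mm [-484.5 -154.3   26.9] rot [-0.001  0.     0.104]
```

drive_tool(
  series=[
    {"dx": -62,"dy": -20,"dz": 5,"rx": 0,"ry": 0,"rz": 0,"claw": 94},
    {"dx": -120,"dy": -38,"dz": 10,"rx": 0,"ry": 0,"rz": 0,"claw": 80},
    {"dx": -180,"dy": -57,"dz": 15,"rx": 0,"ry": 0,"rz": 0,"claw": 70},
    {"dx": -235,"dy": -75,"dz": 20,"rx": 0,"ry": 0,"rz": 0.05,"claw": 66},
    {"dx": -290,"dy": -92,"dz": 20,"rx": 0,"ry": 0,"rz": 0.1,"claw": 66},
  ],
)

```text
time: 0.82
position: [0.4333, 0.4245, 0.1568]
tcp_rot: [[-0.923, 0.385, -0.0], [0.385, 0.923, -0.001], [0.0, -0.001, -1.0]]
ft_force: [-0.7, 0.0, -0.2]
opening: 0.0659
finger_force: 0.0
```

```bash
python3 go.py .600 .310 .12 67.2
```

```text
t 0.82 pos [0.4333 0.4245 0.1568] yaw 67.3 open 65.9 F 0.0 q7 22.4
shift mm [-198.   -41.4   36.8] rot [-0.001 -0.     0.002]
```

drive_tool(
  series=[
    {"dx": -60,"dy": -12,"dz": 10,"rx": 0,"ry": 0,"rz": 0,"claw": 66},
    {"dx": -120,"dy": -25,"dz": 20,"rx": 0,"ry": 0,"rz": 0,"claw": 66},
    {"dx": -170,"dy": -36,"dz": 30,"rx": 0,"ry": 0,"rz": 0,"claw": 66},
    {"dx": -198,"dy": -41,"dz": 37,"rx": 0,"ry": 0,"rz": 0,"claw": 66},
    {"dx": -198,"dy": -41,"dz": 37,"rx": 0,"ry": 0,"rz": 0,"claw": 66},
  ],
)

```text
time: 1.45
position: [0.6003, 0.3099, 0.1191]
tcp_rot: [[-0.922, 0.387, -0.001], [0.387, 0.922, -0.002], [0.0, -0.002, -1.0]]
ft_force: [0.0, 0.5, 0.0]
opening: 0.0659
finger_force: 0.0
```

```bash
python3 go.py .600 .310 .03 67.2; python3 - <<'E'
from h import *
c=optics.read_camera('top'); u=proj(c,[.6,.31,.06]).astype(int); print(u)
d=optics.read_camera('scene')['img'][330:480,230:470]
a=cv2.resize(c['img'][120:240,110:270],(640,480),interpolation=2); b=cv2.resize(d,(160*1,100),interpolation=2)
cv2.imwrite('pics/d1.png',cv2.resize(d,(640,400),interpolation=2)[:,:,::-1])
E
```

```text
t 1.45 pos [0.6003 0.3099 0.1191] yaw 67.2 open 65.9 F 0.0 q7 41.5
shift mm [ 0.3  0.1 89.1] rot [-0.002 -0.     0.001]
[167 172]
```

View pics/d1.png

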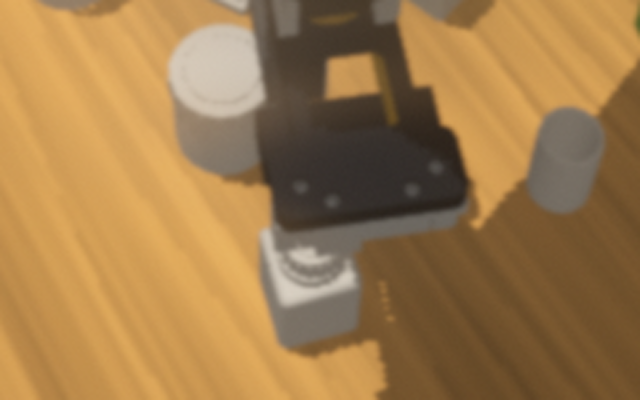

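```bash
python3 - <<'E'
from h import *
c=optics.read_camera('scene')
f=lambda p:np.round((proj(c,p)-[230,330])*8/3)
for n,p in dict(capTop=[.6,.31,.077],base=[.6,.31,0],tipA=[.6+.039*.387,.31+.039*.922,.111],tipB=[.6-.039*.387,.31-.039*.922,.111],body=[.6,.31,.2],potTop=[.5864,.205,.067],potBase=[.5864,.205,0],osTop=[.4511,.3248,.054]).items(): print(n,f(p))
for n,p in dict(large_pot=[.5864,.205,.067],case=[.442,.1785,.072],sp=[.4423,.0728,.061]).items(): print(n,proj(c,p))
E
```

```text
capTop [312. 235.]
base [309. 302.]
tipA [329. 283.]
tipB [300. 126.]
body [319. 105.]
potTop [224.  67.]
potBase [227. 130.]
osTop [573. 135.]
large_pot [314.12811269 355.09067071]
case [388.83360014 295.30022422]
sp [349.63139062 253.50819528]
```

```bash
cat > ov.py <<'E'
import sys
from h import *
# overlay: both cameras around current TCP, with tips + body corners projected
s=monitor.get_state(); R=np.array(s['tcp_rot']); p=np.array(s['position']); o=s['opening']/2
out=[]
for n in('scene','top'):
    c=optics.read_camera(n); ct=proj(c,p-[0,0,.03]); w,h=100,130
    x0=int(np.clip(ct[0]-w/2,0,640-w)); y0=int(np.clip(ct[1]-h/2,0,480-h)); k=4
    im=cv2.resize(c['img'][y0:y0+h,x0:x0+w],None,fx=k,fy=k,interpolation=2)
    def dot(q,col):
        u=((proj(c,q)+.5-[x0,y0])*k).astype(int); cv2.circle(im,tuple(int(v) for v in u),3,col,-1)
    for sg in(-1,1):
        for a in(-.008,.008):
            for b in(o,o+.0125): dot(p+R@[a,sg*b,.008],(255,0,0) if sg>0 else (0,255,0))
        for a in(-.0375,.0375): dot(p+R@[a,sg*.0885,-.089],(0,0,255))
    for a in sys.argv[1:]: dot([float(v) for v in a.split(',')],(255,255,0))
    out.append(im)
    nm=out
cv2.imwrite('pics/ov%d.png'%int(s['time']*100),np.hstack(out)[:, :, ::-1]); print('ov%d.png'%int(s['time']*100))
E
python3 ov.py .6,.31,.077 .6,.31,.056; cp pics/ov*.png pics/e1.png
```

```text
ov160.png
```

View pics/e1.png

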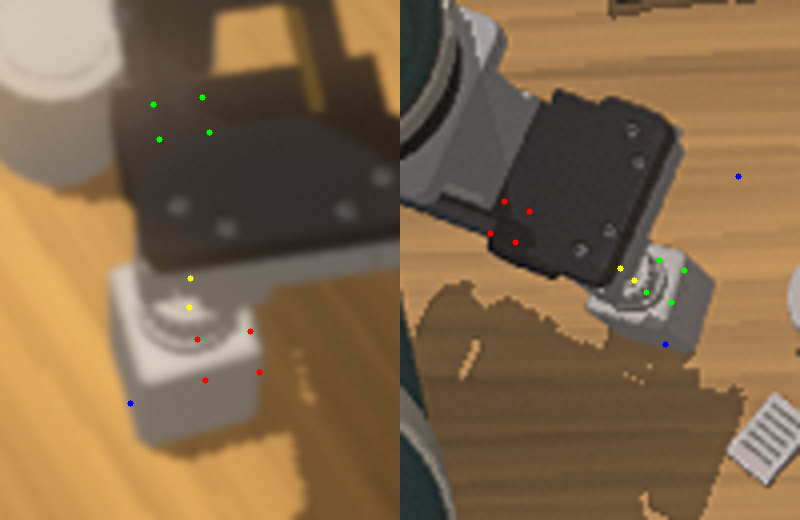

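The overlay shows the gripper about 85 mm off, mostly upward, from where my tool model puts it. I need to see the fingers clearly before descending, so I'll lift and turn them broadside to the scene camera.

drive_tool(
  series=[
    {"dx": 0,"dy": 0,"dz": -50,"rx": 0,"ry": 0,"rz": -0.18,"claw": 66},
    {"dx": 0,"dy": 0,"dz": -60,"rx": 0,"ry": 0,"rz": -0.36,"claw": 66},
    {"dx": 0,"dy": 0,"dz": -60,"rx": 0,"ry": 0,"rz": -0.54,"claw": 66},
    {"dx": 0,"dy": 0,"dz": -60,"rx": 0,"ry": 0,"rz": -0.72,"claw": 66},
    {"dx": 0,"dy": 0,"dz": -60,"rx": 0,"ry": 0,"rz": -0.9,"claw": 66},
  ],
)

```text
time: 2.33
position: [0.5984, 0.3132, 0.1806]
tcp_rot: [[-0.871, -0.491, 0.0], [-0.491, 0.871, 0.0], [-0.0, 0.0, -1.0]]
ft_force: [0.6, -0.1, -0.3]
opening: 0.0661
finger_force: 0.0
```

drive_tool(
  series=[
    {"dx": 0,"dy": 0,"dz": 0,"rx": 0,"ry": 0,"rz": -0.18,"claw": 66},
    {"dx": 0,"dy": 0,"dz": 0,"rx": 0,"ry": 0,"rz": -0.36,"claw": 66},
    {"dx": 0,"dy": 0,"dz": 0,"rx": 0,"ry": 0,"rz": -0.54,"claw": 66},
    {"dx": 0,"dy": 0,"dz": 0,"rx": 0,"ry": 0,"rz": -0.54,"claw": 66},
    {"dx": 0,"dy": 0,"dz": 0,"rx": 0,"ry": 0,"rz": -0.54,"claw": 66},
  ],
)

```text
time: 2.95
position: [0.5988, 0.3127, 0.1804]
tcp_rot: [[-0.504, -0.864, 0.0], [-0.864, 0.504, 0.0], [-0.0, -0.0, -1.0]]
ft_force: [-0.6, 0.0, -0.4]
opening: 0.066
finger_force: 0.0
```

```bash
sed -i 's/w,h=100,130/w,h=130,190/; s/k=4/k=3/' ov.py; python3 go.py .6 .31 .18 149; python3 ov.py .6,.31,.077 .6,.31,.056; cp $(ls -t pics/ov*.png|head -1) pics/e2.png
```

```text
t 2.95 pos [0.5988 0.3127 0.1804] yaw 149.7 open 66.0 F 0.0 q7 116.6
shift mm [ 1.7 -2.4  0.4] rot [-0.     0.     0.013]
ov295.png
```

View pics/e2.png

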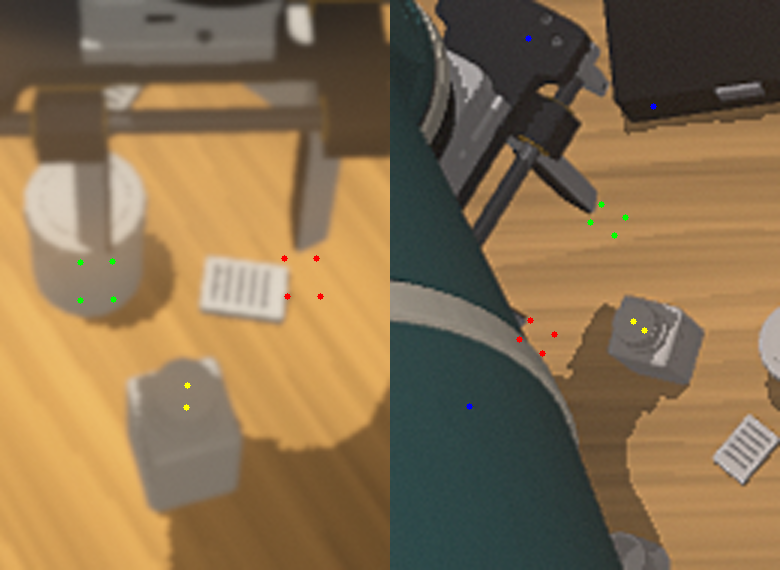

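```bash
python3 - <<'E'
from h import *
from scipy.optimize import least_squares
print('nose',bot.nose_length)
s=monitor.get_state(); R=np.array(s['tcp_rot']); p=np.array(s['position']); o=s['opening']/2+.006
S=optics.read_camera('scene'); T=optics.read_camera('top')
def org(c):
    ct=proj(c,p-[0,0,.03]); return np.array([int(np.clip(ct[0]-65,0,510)),int(np.clip(ct[1]-95,0,290))])
cS,cT=org(S),org(T); print(cS,cT)
uS=np.array([95,252])/3+cS-.5; uT=np.array([587,207])-[390,0]; uT=uT/3+cT-.5
f=lambda q:np.r_[proj(S,q)-uS,proj(T,q)-uT]
r=least_squares(f,p); pred=p+R@[0,-o,.008]
print('tip',r.x,'pred',pred,'res',r.fun, 'cams',[(-np.array(c['camera_from_world'])[:3,:3].T@np.array(c['camera_from_world'])[:3,3]).round(3) for c in(S,T)])
uS=np.array([312,246])/3+cS-.5
print('red tip on ray at z .17,.19,.20:',[ray(S,*uS,z).round(3) for z in(.17,.19,.2)],'pred',p+R@[0,o,.008])
E
```

```text
nose 0.008
[285 290] [84 64]
tip [0.63298849 0.29459209 0.19740851] pred [0.63245602 0.29301052 0.17222669] res [ 0.82468194  0.09969204  0.72229707 -1.01171243] cams [array([0.799, 0.592, 0.812]), array([0.348, 0.012, 0.95 ])]
red tip on ray at z .17,.19,.20: [array([0.553, 0.322, 0.17 ]), array([0.561, 0.331, 0.19 ]), array([0.565, 0.335, 0.2  ])] pred [0.56525469 0.33211762 0.17221397]
```

Sideways the tip agrees to 1–2 mm, but triangulation puts it 25 mm higher than reported. I'll keep this broadside view, descend partway and check against the bottle.

drive_tool(
  series=[
    {"dx": 2,"dy": -2,"dz": 0,"rx": 0,"ry": 0,"rz": -0.13,"claw": 66},
    {"dx": 2,"dy": -2,"dz": 40,"rx": 0,"ry": 0,"rz": -0.13,"claw": 66},
    {"dx": 2,"dy": -2,"dz": 80,"rx": 0,"ry": 0,"rz": -0.13,"claw": 66},
    {"dx": 2,"dy": -2,"dz": 120,"rx": 0,"ry": 0,"rz": -0.13,"claw": 66},
    {"dx": 2,"dy": -2,"dz": 120,"rx": 0,"ry": 0,"rz": -0.13,"claw": 66},
  ],
)

```text
time: 3.78
position: [0.5981, 0.3087, 0.0576]
tcp_rot: [[-0.385, -0.923, -0.004], [-0.923, 0.385, -0.002], [0.004, 0.003, -1.0]]
ft_force: [0.6, -0.7, 1.0]
opening: 0.0661
finger_force: 0.0
```

```bash
python3 go.py .6 .31 .03 157.2; python3 ov.py .6,.31,.077 .6,.31,.056; cp $(ls -t pics/ov*.png|head -1) pics/e3.png
```

```text
t 3.77 pos [0.5981 0.3087 0.0576] yaw 157.4 open 66.1 F 0.0 q7 122.9
shift mm [-2.  -1.3 27.6] rot [ 0.003 -0.004  0.003]
ov377.png
```

View pics/e3.png

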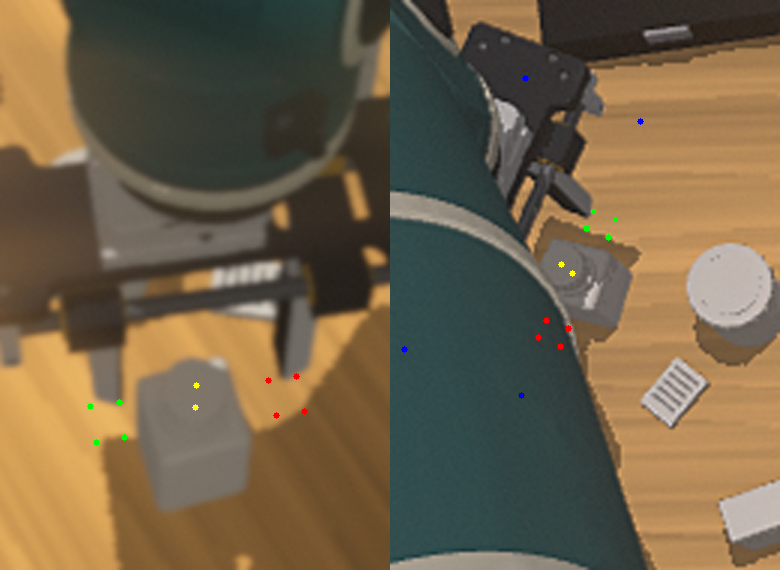

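The tips still look about 20 mm higher than reported: left tip (107,400) against (107,422) predicted. They straddle the bottle with clearance. TCP z of about 0.022 is safe under either reading, so I'll descend to that and close.

drive_tool(
  series=[
    {"dx": -2,"dy": -1,"dz": 12,"rx": 0,"ry": 0,"rz": 0,"claw": 66},
    {"dx": -2,"dy": -1,"dz": 24,"rx": 0,"ry": 0,"rz": 0,"claw": 66},
    {"dx": -2,"dy": -1,"dz": 35,"rx": 0,"ry": 0,"rz": 0,"claw": 66},
    {"dx": -2,"dy": -1,"dz": 35,"rx": 0,"ry": 0,"rz": 0,"claw": 55},
    {"dx": -2,"dy": -1,"dz": 35,"rx": 0,"ry": 0,"rz": 0,"claw": 48},
  ],
)

```text
time: 4.5
position: [0.6016, 0.3111, 0.0253]
tcp_rot: [[-0.384, -0.923, 0.0], [-0.923, 0.384, 0.0], [-0.0, -0.0, -1.0]]
ft_force: [0.3, -0.1, 0.9]
opening: 0.05
finger_force: 0.0
```

drive_tool(
  series=[
    {"dx": 0,"dy": 0,"dz": 0,"rx": 0,"ry": 0,"rz": 0,"claw": 42},
    {"dx": 0,"dy": 0,"dz": 0,"rx": 0,"ry": 0,"rz": 0,"claw": 36},
    {"dx": 0,"dy": 0,"dz": 0,"rx": 0,"ry": 0,"rz": 0,"claw": 34},
    {"dx": 0,"dy": 0,"dz": 0,"rx": 0,"ry": 0,"rz": 0,"claw": 30},
    {"dx": 0,"dy": 0,"dz": 0,"rx": 0,"ry": 0,"rz": 0,"claw": 30},
  ],
)

```text
time: 5.12
position: [0.6016, 0.3112, 0.0255]
tcp_rot: [[-0.384, -0.923, 0.0], [-0.923, 0.384, 0.0], [-0.0, -0.0, -1.0]]
ft_force: [0.1, 0.7, 5.8]
opening: 0.0411
finger_force: 29.1
```

drive_tool(
  series=[
    {"dx": 0,"dy": 0,"dz": -15,"rx": 0,"ry": 0,"rz": 0,"claw": 30},
    {"dx": 0,"dy": 0,"dz": -40,"rx": 0,"ry": 0,"rz": 0,"claw": 30},
    {"dx": 0,"dy": 0,"dz": -75,"rx": 0,"ry": 0,"rz": 0,"claw": 30},
    {"dx": 0,"dy": 0,"dz": -110,"rx": 0,"ry": 0,"rz": 0.1,"claw": 30},
    {"dx": 0,"dy": 0,"dz": -120,"rx": 0,"ry": 0,"rz": 0.25,"claw": 30},
  ],
)

```text
time: 5.75
position: [0.6023, 0.3113, 0.1485]
tcp_rot: [[-0.604, -0.797, 0.003], [-0.797, 0.604, 0.002], [-0.003, -0.001, -1.0]]
ft_force: [0.9, -0.1, -1.1]
opening: 0.0417
finger_force: 29.1
```

```bash
python3 go.py .49 -.1765 .145 61.4; python3 - <<'E'
from h import *
a=optics.read_camera('scene')['img'][250:450,250:450]; b=optics.read_camera('top')['img'][90:290,100:300]
cv2.imwrite('pics/f1.png',cv2.resize(np.hstack([a,b]),None,fx=2,fy=2,interpolation=2)[:,:,::-1])
E
```

```text
t 5.75 pos [0.6023 0.3113 0.1485] yaw 142.8 open 41.7 F 29.1 q7 110.5
shift mm [ 456.6 -205.3    2.4] rot [1.000e-03 3.000e-03 1.421e+00]
```

View pics/f1.png

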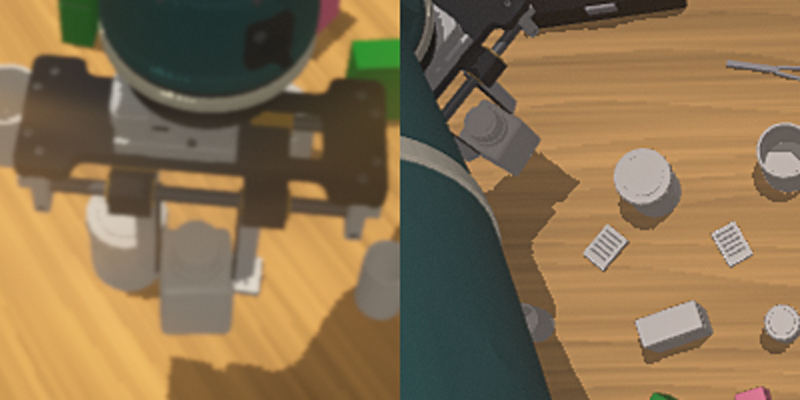

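The bottle hangs upright, held on its body, at (197,290) in the left half of the picture. Carrying it to the square nest.

drive_tool(
  series=[
    {"dx": 30,"dy": -13,"dz": 0,"rx": 0,"ry": 0,"rz": 0.12,"claw": 30},
    {"dx": 75,"dy": -34,"dz": 0,"rx": 0,"ry": 0,"rz": 0.27,"claw": 30},
    {"dx": 125,"dy": -56,"dz": 0,"rx": 0,"ry": 0,"rz": 0.43,"claw": 30},
    {"dx": 175,"dy": -79,"dz": 0,"rx": 0,"ry": 0,"rz": 0.58,"claw": 30},
    {"dx": 225,"dy": -101,"dz": 0,"rx": 0,"ry": 0,"rz": 0.74,"claw": 30},
  ],
)

```text
time: 6.48
position: [0.5459, 0.0686, 0.1448]
tcp_rot: [[-0.983, -0.184, -0.001], [-0.184, 0.983, -0.0], [0.001, -0.0, -1.0]]
ft_force: [1.0, -0.7, -1.6]
opening: 0.0414
finger_force: 29.1
```

```bash
python3 go.py .49 -.1765 .145 61.4
```

```text
t 6.47 pos [0.5459 0.0686 0.1448] yaw 100.6 open 41.4 F 29.1 q7 92.2
shift mm [ 100.1 -230.7   -0. ] rot [-0.001 -0.001  0.684]
```

drive_tool(
  series=[
    {"dx": 22,"dy": -50,"dz": 0,"rx": 0,"ry": 0,"rz": 0.15,"claw": 30},
    {"dx": 44,"dy": -101,"dz": 0,"rx": 0,"ry": 0,"rz": 0.3,"claw": 30},
    {"dx": 66,"dy": -152,"dz": 0,"rx": 0,"ry": 0,"rz": 0.45,"claw": 30},
    {"dx": 88,"dy": -203,"dz": 0,"rx": 0,"ry": 0,"rz": 0.6,"claw": 30},
    {"dx": 100,"dy": -231,"dz": 0,"rx": 0,"ry": 0,"rz": 0.684,"claw": 30},
  ],
)

```text
time: 7.1
position: [0.4902, -0.1775, 0.145]
tcp_rot: [[-0.877, 0.48, -0.001], [0.48, 0.877, -0.0], [0.001, -0.001, -1.0]]
ft_force: [-0.3, 0.8, -1.2]
opening: 0.0415
finger_force: 29.1
```

```bash
python3 go.py .49 -.1765 .0355 61.4
```

```text
t 7.1 pos [ 0.4902 -0.1775  0.145 ] yaw 61.3 open 41.5 F 29.1 q7 83.8
shift mm [  0.6   0.9 109.5] rot [-0.001 -0.001 -0.001]
```

drive_tool(
  series=[
    {"dx": 0,"dy": 1,"dz": 35,"rx": 0,"ry": 0,"rz": 0,"claw": 30},
    {"dx": 0,"dy": 1,"dz": 65,"rx": 0,"ry": 0,"rz": 0,"claw": 30},
    {"dx": 0,"dy": 1,"dz": 90,"rx": 0,"ry": 0,"rz": 0,"claw": 30},
    {"dx": 0,"dy": 1,"dz": 103,"rx": 0,"ry": 0,"rz": 0,"claw": 30},
    {"dx": 0,"dy": 1,"dz": 108,"rx": 0,"ry": 0,"rz": 0,"claw": 30},
  ],
)

```text
time: 7.72
position: [0.4918, -0.1739, 0.0368]
tcp_rot: [[-0.879, 0.476, -0.001], [0.476, 0.879, 0.0], [0.001, -0.0, -1.0]]
ft_force: [0.5, -0.1, -0.1]
opening: 0.0409
finger_force: 29.6
```

```bash
python3 go.py .49 -.1765 .0355 61.4;  python3 - <<'E'
from h import *
print(monitor.get_state()['ft_force'])
a=optics.read_camera('scene')['img'][110:270,130:330]; b=optics.read_camera('top')['img'][130:290,350:550]
cv2.imwrite('pics/f2.png',cv2.resize(np.hstack([a,b]),None,fx=2,fy=2,interpolation=2)[:,:,::-1])
E
```

```text
t 7.72 pos [ 0.4918 -0.1739  0.0368] yaw 61.6 open 40.9 F 29.6 q7 87.2
shift mm [ 0.4 -3.2  1.3] rot [-0.    -0.001  0.003]
[ 0.51755346 -0.10551615 -0.09973337]
```

View pics/f2.png

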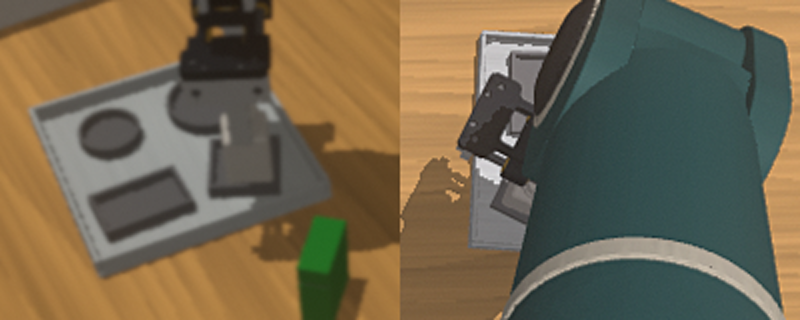

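```bash
python3 - <<'E'
from fit import *
c=optics.read_camera('scene'); o=np.array([200,120]);k=8
b=c['img'][120:220,200:300]
im=cv2.resize(b,None,fx=k,fy=k,interpolation=2)[:600]; im=np.clip(im*1.6,0,255).astype(np.uint8)
clean=cv2.resize(im,(400,300)); 
def draw(dz,col):
    a=np.radians(61.6); R=np.array([[np.cos(a),-np.sin(a),0],[np.sin(a),np.cos(a),0],[0,0,1]])
    for part in M['square_bottle']:
        q=np.array([proj(c,R@np.array(x)+[.4915,-.1745,dz]) for x in part]); cv2.polylines(im,[cv2.convexHull(((q+.5-o)*k).astype(np.int32))],True,col,2)
draw(.010,(255,0,0)); draw(.035,(0,255,0)); draw(.06,(0,0,255))
cv2.imwrite('pics/f3.png',np.hstack([cv2.resize(im,(400,300)),clean])[:,:,::-1])
E
```

```text
(no output)
```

View pics/f3.png

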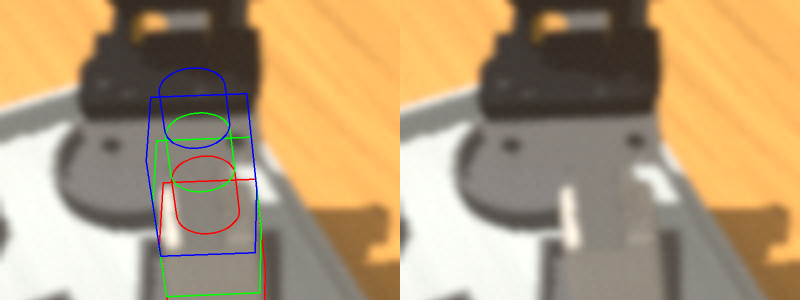

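The lit left edge of the bottle's top face (570,215) lies on the red outline for z = 10 mm. The bottle is down in the square nest, so I'll lower a hair, release and lift.

drive_tool(
  series=[
    {"dx": 0,"dy": -3,"dz": 1,"rx": 0,"ry": 0,"rz": 0,"claw": 30},
    {"dx": 0,"dy": -3,"dz": 1,"rx": 0,"ry": 0,"rz": 0,"claw": 45},
    {"dx": 0,"dy": -3,"dz": 1,"rx": 0,"ry": 0,"rz": 0,"claw": 56},
    {"dx": 0,"dy": -3,"dz": 1,"rx": 0,"ry": 0,"rz": 0,"claw": 60},
    {"dx": 0,"dy": -3,"dz": 1,"rx": 0,"ry": 0,"rz": 0,"claw": 60},
  ],
)

```text
time: 8.5
position: [0.4906, -0.1767, 0.0362]
tcp_rot: [[-0.879, 0.477, 0.0], [0.477, 0.879, -0.0], [-0.0, -0.0, -1.0]]
ft_force: [0.1, 0.3, -0.8]
opening: 0.0599
finger_force: 0.0
```

drive_tool(
  series=[
    {"dx": 0,"dy": 0,"dz": -20,"rx": 0,"ry": 0,"rz": 0,"claw": 60},
    {"dx": 0,"dy": 0,"dz": -50,"rx": 0,"ry": 0,"rz": 0,"claw": 60},
    {"dx": 0,"dy": 0,"dz": -90,"rx": 0,"ry": 0,"rz": 0,"claw": 60},
    {"dx": 0,"dy": 0,"dz": -110,"rx": 0,"ry": 0,"rz": 0,"claw": 60},
    {"dx": 0,"dy": 0,"dz": -110,"rx": 0,"ry": 0,"rz": 0,"claw": 60},
  ],
)

```text
time: 9.12
position: [0.4913, -0.1769, 0.1474]
tcp_rot: [[-0.879, 0.477, 0.002], [0.477, 0.879, -0.0], [-0.002, 0.001, -1.0]]
ft_force: [-0.5, 0.3, 0.1]
opening: 0.0601
finger_force: 0.0
```

```bash
python3 go.py .442 .1785 .16 16.6
```

```text
t 9.12 pos [ 0.4913 -0.1769  0.1474] yaw 61.5 open 60.1 F 0.0 q7 83.9
shift mm [213.  288.8 -12.9] rot [0.002 0.002 0.783]
```

drive_tool(
  series=[
    {"dx": 33,"dy": 45,"dz": 0,"rx": 0,"ry": 0,"rz": 0.15,"claw": 56},
    {"dx": 66,"dy": 90,"dz": 0,"rx": 0,"ry": 0,"rz": 0.3,"claw": 50},
    {"dx": 99,"dy": 135,"dz": 0,"rx": 0,"ry": 0,"rz": 0.45,"claw": 48},
    {"dx": 132,"dy": 180,"dz": 0,"rx": 0,"ry": 0,"rz": 0.6,"claw": 48},
    {"dx": 165,"dy": 225,"dz": 0,"rx": 0,"ry": 0,"rz": 0.78,"claw": 48},
  ],
)

```text
time: 9.75
position: [0.4547, 0.0876, 0.1453]
tcp_rot: [[-0.334, 0.942, -0.001], [0.942, 0.334, -0.0], [0.0, -0.001, -1.0]]
ft_force: [-0.1, -1.0, -0.1]
opening: 0.0481
finger_force: 0.0
```

```bash
python3 go.py .442 .1785 .12 16.6
```

```text
t 9.75 pos [0.4547 0.0876 0.1453] yaw 19.5 open 48.1 F 0.0 q7 8.0
shift mm [89.9 18.5 25.3] rot [-0.001 -0.     0.051]
```

drive_tool(
  series=[
    {"dx": 45,"dy": 9,"dz": 10,"rx": 0,"ry": 0,"rz": 0.05,"claw": 48},
    {"dx": 85,"dy": 17,"dz": 20,"rx": 0,"ry": 0,"rz": 0.05,"claw": 48},
    {"dx": 90,"dy": 18,"dz": 25,"rx": 0,"ry": 0,"rz": 0.05,"claw": 48},
    {"dx": 90,"dy": 18,"dz": 25,"rx": 0,"ry": 0,"rz": 0.05,"claw": 48},
    {"dx": 90,"dy": 18,"dz": 25,"rx": 0,"ry": 0,"rz": 0.05,"claw": 48},
  ],
)

```text
time: 10.38
position: [0.4424, 0.1754, 0.1211]
tcp_rot: [[-0.289, 0.957, -0.0], [0.957, 0.289, -0.0], [-0.0, -0.0, -1.0]]
ft_force: [0.4, -0.3, 0.2]
opening: 0.0476
finger_force: 0.0
```

```bash
python3 go.py .442 .1785 .03 16.6
```

```text
t 10.38 pos [0.4424 0.1754 0.1211] yaw 16.8 open 47.6 F 0.0 q7 -5.3
shift mm [ 3.1  0.5 91.1] rot [-0.     0.     0.004]
```

drive_tool(
  series=[
    {"dx": 3,"dy": 0,"dz": 25,"rx": 0,"ry": 0,"rz": 0,"claw": 48},
    {"dx": 3,"dy": 0,"dz": 50,"rx": 0,"ry": 0,"rz": 0,"claw": 48},
    {"dx": 3,"dy": 0,"dz": 72,"rx": 0,"ry": 0,"rz": 0,"claw": 48},
    {"dx": 3,"dy": 0,"dz": 90,"rx": 0,"ry": 0,"rz": 0,"claw": 48},
    {"dx": 3,"dy": 0,"dz": 91,"rx": 0,"ry": 0,"rz": 0,"claw": 48},
  ],
)

```text
time: 11.0
position: [0.441, 0.1784, 0.0296]
tcp_rot: [[-0.29, 0.957, -0.001], [0.957, 0.29, -0.001], [-0.001, -0.001, -1.0]]
ft_force: [-0.0, -1.2, 0.1]
opening: 0.0487
finger_force: 0.0
```

drive_tool(
  series=[
    {"dx": 0,"dy": 0,"dz": 0,"rx": 0,"ry": 0,"rz": 0,"claw": 40},
    {"dx": 0,"dy": 0,"dz": 0,"rx": 0,"ry": 0,"rz": 0,"claw": 32},
    {"dx": 0,"dy": 0,"dz": 0,"rx": 0,"ry": 0,"rz": 0,"claw": 24},
    {"dx": 0,"dy": 0,"dz": 0,"rx": 0,"ry": 0,"rz": 0,"claw": 16},
    {"dx": 0,"dy": 0,"dz": 0,"rx": 0,"ry": 0,"rz": 0,"claw": 16},
  ],
)

```text
time: 11.62
position: [0.4417, 0.1797, 0.0307]
tcp_rot: [[-0.291, 0.957, 0.001], [0.957, 0.291, 0.0], [0.0, 0.001, -1.0]]
ft_force: [-0.4, -0.9, 8.9]
opening: 0.0275
finger_force: 29.9
```

drive_tool(
  series=[
    {"dx": 0,"dy": 0,"dz": -15,"rx": 0,"ry": 0,"rz": 0,"claw": 16},
    {"dx": 0,"dy": 0,"dz": -40,"rx": 0,"ry": 0,"rz": 0,"claw": 16},
    {"dx": 0,"dy": 0,"dz": -75,"rx": 0,"ry": 0,"rz": 0,"claw": 16},
    {"dx": 0,"dy": 0,"dz": -110,"rx": 0,"ry": 0,"rz": 0,"claw": 16},
    {"dx": 0,"dy": 0,"dz": -120,"rx": 0,"ry": 0,"rz": 0,"claw": 16},
  ],
)

```text
time: 12.25
position: [0.442, 0.1799, 0.1527]
tcp_rot: [[-0.291, 0.957, 0.003], [0.957, 0.291, 0.002], [0.001, 0.003, -1.0]]
ft_force: [-0.0, -0.5, -1.7]
opening: 0.0282
finger_force: 29.9
```

```bash
python3 go.py .591 -.184 .15 86
```

```text
t 12.25 pos [0.442  0.1799 0.1527] yaw 16.9 open 28.2 F 29.9 q7 -6.3
shift mm [-391.6   36.6    2.5] rot [ 3.000e-03  1.000e-03 -1.206e+00]
```

drive_tool(
  series=[
    {"dx": -30,"dy": 3,"dz": 0,"rx": 0,"ry": 0,"rz": -0.12,"claw": 16},
    {"dx": -75,"dy": 7,"dz": 0,"rx": 0,"ry": 0,"rz": -0.27,"claw": 16},
    {"dx": -125,"dy": 12,"dz": 0,"rx": 0,"ry": 0,"rz": -0.43,"claw": 16},
    {"dx": -175,"dy": 16,"dz": 0,"rx": 0,"ry": 0,"rz": -0.58,"claw": 16},
    {"dx": -225,"dy": 21,"dz": 0,"rx": 0,"ry": 0,"rz": -0.74,"claw": 16},
  ],
)

```text
time: 12.88
position: [0.5268, -0.0311, 0.1499]
tcp_rot: [[-0.863, 0.506, -0.001], [0.506, 0.863, -0.0], [0.001, -0.0, -1.0]]
ft_force: [1.2, 0.1, -1.2]
opening: 0.0275
finger_force: 29.9
```

```bash
python3 go.py .591 -.184 .15 86
```

```text
t 12.88 pos [ 0.5268 -0.0311  0.1499] yaw 59.6 open 27.5 F 29.9 q7 64.3
shift mm [-1.327e+02 -9.940e+01 -1.000e-01] rot [-0.    -0.001 -0.46 ]
```

drive_tool(
  series=[
    {"dx": -40,"dy": -30,"dz": 0,"rx": 0,"ry": 0,"rz": -0.15,"claw": 16},
    {"dx": -80,"dy": -60,"dz": 0,"rx": 0,"ry": 0,"rz": -0.3,"claw": 16},
    {"dx": -115,"dy": -86,"dz": 0,"rx": 0,"ry": 0,"rz": -0.42,"claw": 16},
    {"dx": -132,"dy": -99,"dz": 0,"rx": 0,"ry": 0,"rz": -0.46,"claw": 16},
    {"dx": -132,"dy": -99,"dz": 0,"rx": 0,"ry": 0,"rz": -0.46,"claw": 16},
  ],
)

```text
time: 13.5
position: [0.5893, -0.1837, 0.1494]
tcp_rot: [[-0.997, 0.078, -0.001], [0.078, 0.997, -0.0], [0.001, -0.001, -1.0]]
ft_force: [0.2, 0.9, -1.9]
opening: 0.028
finger_force: 29.9
```

```bash
python3 go.py .591 -.184 .0405 86
```

```text
t 13.5 pos [ 0.5893 -0.1837  0.1494] yaw 85.5 open 28.0 F 29.9 q7 105.5
shift mm [-1.900e+00 -1.000e-01  1.089e+02] rot [-0.001 -0.001 -0.008]
```

drive_tool(
  series=[
    {"dx": -2,"dy": 0,"dz": 35,"rx": 0,"ry": 0,"rz": 0,"claw": 16},
    {"dx": -2,"dy": 0,"dz": 65,"rx": 0,"ry": 0,"rz": 0,"claw": 16},
    {"dx": -2,"dy": 0,"dz": 90,"rx": 0,"ry": 0,"rz": 0,"claw": 16},
    {"dx": -2,"dy": 0,"dz": 104,"rx": 0,"ry": 0,"rz": 0,"claw": 16},
    {"dx": -2,"dy": 0,"dz": 108,"rx": 0,"ry": 0,"rz": 0,"claw": 16},
  ],
)

```text
time: 14.12
position: [0.5915, -0.1815, 0.0418]
tcp_rot: [[-0.997, 0.075, -0.001], [0.075, 0.997, 0.0], [0.001, 0.0, -1.0]]
ft_force: [-0.4, 0.1, 0.3]
opening: 0.0278
finger_force: 29.9
```

drive_tool(
  series=[
    {"dx": 0,"dy": 0,"dz": 1,"rx": 0,"ry": 0,"rz": 0,"claw": 16},
    {"dx": 0,"dy": 0,"dz": 1,"rx": 0,"ry": 0,"rz": 0,"claw": 16},
    {"dx": 0,"dy": 0,"dz": 1,"rx": 0,"ry": 0,"rz": 0,"claw": 16},
    {"dx": 0,"dy": 0,"dz": 1,"rx": 0,"ry": 0,"rz": 0,"claw": 16},
    {"dx": 0,"dy": 0,"dz": 1,"rx": 0,"ry": 0,"rz": 0,"claw": 16},
  ],
)

```text
time: 14.75
position: [0.5918, -0.1823, 0.0413]
tcp_rot: [[-0.997, 0.075, 0.0], [0.075, 0.997, -0.0], [-0.0, -0.0, -1.0]]
ft_force: [-0.0, -0.5, -1.1]
opening: 0.0277
finger_force: 29.9
```

drive_tool(
  series=[
    {"dx": 0,"dy": 0,"dz": 1,"rx": 0,"ry": 0,"rz": 0,"claw": 16},
    {"dx": 0,"dy": 0,"dz": 1,"rx": 0,"ry": 0,"rz": 0,"claw": 32},
    {"dx": 0,"dy": 0,"dz": 1,"rx": 0,"ry": 0,"rz": 0,"claw": 44},
    {"dx": 0,"dy": 0,"dz": 1,"rx": 0,"ry": 0,"rz": 0,"claw": 46},
    {"dx": 0,"dy": 0,"dz": 1,"rx": 0,"ry": 0,"rz": 0,"claw": 46},
  ],
)

```text
time: 15.38
position: [0.5918, -0.1822, 0.0402]
tcp_rot: [[-0.997, 0.075, -0.0], [0.075, 0.997, -0.0], [-0.0, -0.0, -1.0]]
ft_force: [-0.2, 0.1, -0.1]
opening: 0.0458
finger_force: 0.0
```

drive_tool(
  series=[
    {"dx": 0,"dy": 0,"dz": -20,"rx": 0,"ry": 0,"rz": 0,"claw": 46},
    {"dx": 0,"dy": 0,"dz": -50,"rx": 0,"ry": 0,"rz": 0,"claw": 46},
    {"dx": 0,"dy": 0,"dz": -90,"rx": 0,"ry": 0,"rz": 0,"claw": 46},
    {"dx": 0,"dy": 0,"dz": -115,"rx": 0,"ry": 0,"rz": 0,"claw": 46},
    {"dx": 0,"dy": 0,"dz": -115,"rx": 0,"ry": 0,"rz": 0,"claw": 46},
  ],
)

```text
time: 16.0
position: [0.593, -0.1827, 0.1585]
tcp_rot: [[-0.997, 0.076, 0.004], [0.076, 0.997, -0.001], [-0.004, -0.001, -1.0]]
ft_force: [-0.3, 0.3, -0.6]
opening: 0.0461
finger_force: 0.0
```

```bash
python3 go.py .4423 .0728 .15 60
```

```text
t 16.0 pos [ 0.593  -0.1827  0.1585] yaw 85.7 open 46.1 F 0.0 q7 105.4
shift mm [169.6 243.4   7.6] rot [0.    0.004 0.448]
```

drive_tool(
  series=[
    {"dx": 31,"dy": 45,"dz": 0,"rx": 0,"ry": 0,"rz": 0.12,"claw": 48},
    {"dx": 63,"dy": 90,"dz": 0,"rx": 0,"ry": 0,"rz": 0.24,"claw": 50},
    {"dx": 95,"dy": 136,"dz": 0,"rx": 0,"ry": 0,"rz": 0.36,"claw": 50},
    {"dx": 127,"dy": 182,"dz": 3,"rx": 0,"ry": 0,"rz": 0.44,"claw": 50},
    {"dx": 158,"dy": 227,"dz": 8,"rx": 0,"ry": 0,"rz": 0.45,"claw": 50},
  ],
)

```text
time: 16.62
position: [0.4501, 0.0575, 0.1472]
tcp_rot: [[-0.864, 0.503, 0.0], [0.503, 0.864, 0.0], [-0.0, 0.0, -1.0]]
ft_force: [0.5, 0.3, 0.6]
opening: 0.0503
finger_force: 0.0
```

drive_tool(
  series=[
    {"dx": 0,"dy": 0,"dz": 0,"rx": 0,"ry": 0,"rz": 0,"claw": 50},
    {"dx": 0,"dy": 0,"dz": 0,"rx": 0,"ry": 0,"rz": 0,"claw": 50},
    {"dx": 0,"dy": 0,"dz": 0,"rx": 0,"ry": 0,"rz": 0,"claw": 50},
    {"dx": 0,"dy": 0,"dz": 0,"rx": 0,"ry": 0,"rz": 0,"claw": 50},
    {"dx": 0,"dy": 0,"dz": 0,"rx": 0,"ry": 0,"rz": 0,"claw": 50},
  ],
)

```text
time: 17.25
position: [0.4515, 0.0556, 0.1471]
tcp_rot: [[-0.865, 0.502, -0.0], [0.502, 0.865, -0.0], [0.0, -0.0, -1.0]]
ft_force: [0.9, 0.5, 0.6]
opening: 0.05
finger_force: 0.0
```

```bash
python3 go.py .4423 .0728 .028 60
```

```text
t 17.25 pos [0.4515 0.0556 0.1471] yaw 59.8 open 50.0 F 0.0 q7 51.1
shift mm [ 16.6  10.3 119.1] rot [-0.    -0.    -0.003]
```

drive_tool(
  series=[
    {"dx": 16,"dy": 10,"dz": 10,"rx": 0,"ry": 0,"rz": 0,"claw": 50},
    {"dx": 16.5,"dy": 10,"dz": 40,"rx": 0,"ry": 0,"rz": 0,"claw": 50},
    {"dx": 16.5,"dy": 10,"dz": 75,"rx": 0,"ry": 0,"rz": 0,"claw": 50},
    {"dx": 16.5,"dy": 10,"dz": 105,"rx": 0,"ry": 0,"rz": 0,"claw": 50},
    {"dx": 16.5,"dy": 10,"dz": 124,"rx": 0,"ry": 0,"rz": 0,"claw": 50},
  ],
)

```text
time: 17.88
position: [0.4417, 0.0726, 0.0219]
tcp_rot: [[-0.865, 0.502, -0.001], [0.502, 0.865, -0.001], [0.001, -0.001, -1.0]]
ft_force: [0.0, -0.2, -1.2]
opening: 0.05
finger_force: 0.0
```

drive_tool(
  series=[
    {"dx": 0,"dy": 0,"dz": 0,"rx": 0,"ry": 0,"rz": 0,"claw": 48},
    {"dx": 0,"dy": 0,"dz": 0,"rx": 0,"ry": 0,"rz": 0,"claw": 40},
    {"dx": 0,"dy": 0,"dz": 0,"rx": 0,"ry": 0,"rz": 0,"claw": 32},
    {"dx": 0,"dy": 0,"dz": 0,"rx": 0,"ry": 0,"rz": 0,"claw": 22},
    {"dx": 0,"dy": 0,"dz": 0,"rx": 0,"ry": 0,"rz": 0,"claw": 22},
  ],
)

```text
time: 18.5
position: [0.4428, 0.073, 0.0239]
tcp_rot: [[-0.865, 0.502, 0.001], [0.502, 0.865, 0.0], [-0.001, 0.001, -1.0]]
ft_force: [-0.5, -0.7, 8.5]
opening: 0.0329
finger_force: 30.0
```

drive_tool(
  series=[
    {"dx": 0,"dy": 0,"dz": -15,"rx": 0,"ry": 0,"rz": 0,"claw": 22},
    {"dx": 0,"dy": 0,"dz": -40,"rx": 0,"ry": 0,"rz": 0,"claw": 22},
    {"dx": 0,"dy": 0,"dz": -75,"rx": 0,"ry": 0,"rz": 0,"claw": 22},
    {"dx": 0,"dy": 0,"dz": -110,"rx": 0,"ry": 0,"rz": 0,"claw": 22},
    {"dx": 0,"dy": 0,"dz": -125,"rx": 0,"ry": 0,"rz": 0,"claw": 22},
  ],
)

```text
time: 19.12
position: [0.4428, 0.0731, 0.1506]
tcp_rot: [[-0.865, 0.502, 0.003], [0.502, 0.865, 0.001], [-0.002, 0.002, -1.0]]
ft_force: [-0.3, -0.5, -1.6]
opening: 0.0333
finger_force: 30.0
```

```bash
python3 go.py .580 -.2845 .15 60
```

```text
t 19.12 pos [0.4428 0.0731 0.1506] yaw 59.9 open 33.3 F 30.0 q7 48.5
shift mm [-298.1 -240.5    0.7] rot [ 0.002  0.002 -0.002]
```

drive_tool(
  series=[
    {"dx": -25,"dy": -20,"dz": -3,"rx": 0,"ry": 0,"rz": 0,"claw": 22},
    {"dx": -63,"dy": -51,"dz": -5,"rx": 0,"ry": 0,"rz": 0,"claw": 22},
    {"dx": -105,"dy": -85,"dz": -5,"rx": 0,"ry": 0,"rz": 0,"claw": 22},
    {"dx": -145,"dy": -117,"dz": -5,"rx": 0,"ry": 0,"rz": 0,"claw": 22},
    {"dx": -185,"dy": -149,"dz": -5,"rx": 0,"ry": 0,"rz": 0,"claw": 22},
  ],
)

```text
time: 19.75
position: [0.5276, -0.1502, 0.1531]
tcp_rot: [[-0.865, 0.501, -0.0], [0.501, 0.865, 0.0], [0.0, -0.0, -1.0]]
ft_force: [0.6, 0.5, -0.1]
opening: 0.0331
finger_force: 30.0
```

drive_tool(
  series=[
    {"dx": -38,"dy": -31,"dz": 0,"rx": 0,"ry": 0,"rz": 0,"claw": 22},
    {"dx": -75,"dy": -61,"dz": 0,"rx": 0,"ry": 0,"rz": 0,"claw": 22},
    {"dx": -102,"dy": -83,"dz": 0,"rx": 0,"ry": 0,"rz": 0,"claw": 22},
    {"dx": -113,"dy": -91,"dz": 0,"rx": 0,"ry": 0,"rz": 0,"claw": 22},
    {"dx": -113,"dy": -91,"dz": 0,"rx": 0,"ry": 0,"rz": 0,"claw": 22},
  ],
)

```text
time: 20.38
position: [0.5793, -0.2841, 0.1528]
tcp_rot: [[-0.865, 0.502, -0.001], [0.502, 0.865, 0.0], [0.001, -0.0, -1.0]]
ft_force: [0.3, 0.3, -0.1]
opening: 0.0331
finger_force: 30.0
```

```bash
python3 go.py .580 -.2845 .0335 60
```

```text
t 20.38 pos [ 0.5793 -0.2841  0.1528] yaw 59.9 open 33.1 F 30.0 q7 92.5
shift mm [ -0.9   0.  119.3] rot [-0.    -0.001 -0.002]
```

drive_tool(
  series=[
    {"dx": -1,"dy": 0,"dz": 35,"rx": 0,"ry": 0,"rz": 0,"claw": 22},
    {"dx": -1,"dy": 0,"dz": 70,"rx": 0,"ry": 0,"rz": 0,"claw": 22},
    {"dx": -1,"dy": 0,"dz": 98,"rx": 0,"ry": 0,"rz": 0,"claw": 22},
    {"dx": -1,"dy": 0,"dz": 113,"rx": 0,"ry": 0,"rz": 0,"claw": 22},
    {"dx": -1,"dy": 0,"dz": 118,"rx": 0,"ry": 0,"rz": 0,"claw": 22},
  ],
)

```text
time: 21.0
position: [0.5804, -0.2838, 0.035]
tcp_rot: [[-0.865, 0.501, -0.0], [0.501, 0.865, 0.0], [0.001, 0.0, -1.0]]
ft_force: [0.5, -0.4, 0.9]
opening: 0.0328
finger_force: 30.0
```

drive_tool(
  series=[
    {"dx": 0,"dy": 0,"dz": 1,"rx": 0,"ry": 0,"rz": 0,"claw": 22},
    {"dx": 0,"dy": 0,"dz": 1,"rx": 0,"ry": 0,"rz": 0,"claw": 22},
    {"dx": 0,"dy": 0,"dz": 2,"rx": 0,"ry": 0,"rz": 0,"claw": 22},
    {"dx": 0,"dy": 0,"dz": 2,"rx": 0,"ry": 0,"rz": 0,"claw": 22},
    {"dx": 0,"dy": 0,"dz": 2,"rx": 0,"ry": 0,"rz": 0,"claw": 22},
  ],
)

```text
time: 21.62
position: [0.5804, -0.2847, 0.0333]
tcp_rot: [[-0.865, 0.502, 0.0], [0.502, 0.865, -0.0], [-0.0, -0.0, -1.0]]
ft_force: [-0.1, -0.1, -1.7]
opening: 0.0329
finger_force: 30.0
```

drive_tool(
  series=[
    {"dx": 0,"dy": 0,"dz": 1,"rx": 0,"ry": 0,"rz": 0,"claw": 22},
    {"dx": 0,"dy": 0,"dz": 1,"rx": 0,"ry": 0,"rz": 0,"claw": 36},
    {"dx": 0,"dy": 0,"dz": 1,"rx": 0,"ry": 0,"rz": 0,"claw": 48},
    {"dx": 0,"dy": 0,"dz": 1,"rx": 0,"ry": 0,"rz": 0,"claw": 50},
    {"dx": 0,"dy": 0,"dz": 1,"rx": 0,"ry": 0,"rz": 0,"claw": 50},
  ],
)

```text
time: 22.25
position: [0.5804, -0.2846, 0.0321]
tcp_rot: [[-0.865, 0.502, -0.0], [0.502, 0.865, -0.0], [0.0, -0.0, -1.0]]
ft_force: [0.6, -0.4, 0.4]
opening: 0.0498
finger_force: 0.0
```

drive_tool(
  series=[
    {"dx": 0,"dy": 0,"dz": -20,"rx": 0,"ry": 0,"rz": 0,"claw": 50},
    {"dx": 0,"dy": 0,"dz": -50,"rx": 0,"ry": 0,"rz": 0,"claw": 50},
    {"dx": 0,"dy": 0,"dz": -90,"rx": 0,"ry": 0,"rz": 0,"claw": 50},
    {"dx": 0,"dy": 0,"dz": -120,"rx": 0,"ry": 0,"rz": 0,"claw": 50},
    {"dx": 0,"dy": 0,"dz": -120,"rx": 0,"ry": 0,"rz": 0,"claw": 50},
  ],
)

```text
time: 22.88
position: [0.5817, -0.2854, 0.156]
tcp_rot: [[-0.865, 0.502, 0.005], [0.502, 0.865, -0.002], [-0.005, 0.001, -1.0]]
ft_force: [0.8, 0.6, 0.5]
opening: 0.0497
finger_force: 0.0
```

```bash
python3 go.py .5864 .205 .15 40
```

```text
t 22.88 pos [ 0.5817 -0.2854  0.156 ] yaw 59.9 open 49.7 F 0.0 q7 92.6
shift mm [242.  426.6   5.2] rot [0.002 0.005 0.347]
```

drive_tool(
  series=[
    {"dx": 27,"dy": 48,"dz": 0,"rx": 0,"ry": 0,"rz": 0.05,"claw": 56},
    {"dx": 54,"dy": 96,"dz": 0,"rx": 0,"ry": 0,"rz": 0.1,"claw": 64},
    {"dx": 81,"dy": 144,"dz": 0,"rx": 0,"ry": 0,"rz": 0.16,"claw": 72},
    {"dx": 108,"dy": 192,"dz": 0,"rx": 0,"ry": 0,"rz": 0.21,"claw": 78},
    {"dx": 135,"dy": 240,"dz": 0,"rx": 0,"ry": 0,"rz": 0.26,"claw": 78},
  ],
)

```text
time: 23.5
position: [0.5836, -0.0075, 0.1524]
tcp_rot: [[-0.706, 0.708, -0.0], [0.708, 0.706, -0.0], [0.0, -0.0, -1.0]]
ft_force: [1.0, -0.2, -0.4]
opening: 0.0779
finger_force: 0.0
```

```bash
python3 go.py .5864 .205 .14 45
```

```text
t 23.5 pos [ 0.5836 -0.0075  0.1524] yaw 44.9 open 77.9 F 0.0 q7 50.7
shift mm [148.6 152.   12.4] rot [-0.    -0.    -0.002]
```

drive_tool(
  series=[
    {"dx": 39,"dy": 40,"dz": 0,"rx": 0,"ry": 0,"rz": 0,"claw": 78},
    {"dx": 78,"dy": 80,"dz": 0,"rx": 0,"ry": 0,"rz": 0,"claw": 78},
    {"dx": 117,"dy": 120,"dz": 5,"rx": 0,"ry": 0,"rz": 0,"claw": 78},
    {"dx": 149,"dy": 152,"dz": 12,"rx": 0,"ry": 0,"rz": 0,"claw": 78},
    {"dx": 149,"dy": 152,"dz": 12,"rx": 0,"ry": 0,"rz": 0,"claw": 78},
  ],
)

```text
time: 24.12
position: [0.5848, 0.2074, 0.1393]
tcp_rot: [[-0.711, 0.703, -0.002], [0.703, 0.711, 0.0], [0.001, -0.001, -1.0]]
ft_force: [0.0, -0.6, 0.6]
opening: 0.0782
finger_force: 0.0
```

```bash
python3 go.py .5864 .205 .026 45
```

```text
t 24.12 pos [0.5848 0.2074 0.1393] yaw 45.3 open 78.2 F 0.0 q7 30.3
shift mm [ -3.   -0.5 113.3] rot [-0.001 -0.001  0.005]
```

drive_tool(
  series=[
    {"dx": -2,"dy": 0,"dz": 20,"rx": 0,"ry": 0,"rz": 0,"claw": 78},
    {"dx": -2,"dy": 0,"dz": 50,"rx": 0,"ry": 0,"rz": 0,"claw": 78},
    {"dx": -2,"dy": 0,"dz": 80,"rx": 0,"ry": 0,"rz": 0,"claw": 78},
    {"dx": -2,"dy": 0,"dz": 105,"rx": 0,"ry": 0,"rz": 0,"claw": 78},
    {"dx": -2,"dy": 0,"dz": 113,"rx": 0,"ry": 0,"rz": 0,"claw": 76},
  ],
)

```text
time: 24.75
position: [0.5867, 0.2, 0.0252]
tcp_rot: [[-0.706, 0.709, -0.002], [0.709, 0.706, -0.002], [0.0, -0.003, -1.0]]
ft_force: [-0.0, 0.3, 0.7]
opening: 0.0763
finger_force: 0.0
```

drive_tool(
  series=[
    {"dx": 0,"dy": 0,"dz": 0,"rx": 0,"ry": 0,"rz": 0,"claw": 70},
    {"dx": 0,"dy": 0,"dz": 0,"rx": 0,"ry": 0,"rz": 0,"claw": 62},
    {"dx": 0,"dy": 0,"dz": 0,"rx": 0,"ry": 0,"rz": 0,"claw": 54},
    {"dx": 0,"dy": 0,"dz": 0,"rx": 0,"ry": 0,"rz": 0,"claw": 46},
    {"dx": 0,"dy": 0,"dz": 0,"rx": 0,"ry": 0,"rz": 0,"claw": 46},
  ],
)

```text
time: 25.38
position: [0.5881, 0.2023, 0.0279]
tcp_rot: [[-0.707, 0.707, 0.001], [0.707, 0.707, 0.0], [-0.001, 0.001, -1.0]]
ft_force: [0.4, 0.2, 6.7]
opening: 0.0552
finger_force: 30.0
```

drive_tool(
  series=[
    {"dx": 0,"dy": 0,"dz": -15,"rx": 0,"ry": 0,"rz": 0,"claw": 46},
    {"dx": 0,"dy": 0,"dz": -40,"rx": 0,"ry": 0,"rz": 0,"claw": 46},
    {"dx": 0,"dy": 0,"dz": -75,"rx": 0,"ry": 0,"rz": 0,"claw": 46},
    {"dx": 0,"dy": 0,"dz": -110,"rx": 0,"ry": 0,"rz": 0,"claw": 46},
    {"dx": 0,"dy": 0,"dz": -125,"rx": 0,"ry": 0,"rz": 0,"claw": 46},
  ],
)

```text
time: 26.0
position: [0.5882, 0.2023, 0.1548]
tcp_rot: [[-0.707, 0.707, 0.002], [0.707, 0.707, 0.001], [-0.001, 0.003, -1.0]]
ft_force: [0.6, 0.6, -1.8]
opening: 0.0547
finger_force: 30.0
```

```bash
python3 go.py .483 -.277 .155 45
```

```text
t 26.0 pos [0.5882 0.2023 0.1548] yaw 45.0 open 54.7 F 30.0 q7 30.4
shift mm [-264.6 -413.3   -1. ] rot [ 0.003  0.001 -0.   ]
```

drive_tool(
  series=[
    {"dx": -16,"dy": -25,"dz": 0,"rx": 0,"ry": 0,"rz": 0,"claw": 46},
    {"dx": -40,"dy": -62,"dz": 0,"rx": 0,"ry": 0,"rz": 0,"claw": 46},
    {"dx": -68,"dy": -106,"dz": 0,"rx": 0,"ry": 0,"rz": 0,"claw": 46},
    {"dx": -96,"dy": -150,"dz": 0,"rx": 0,"ry": 0,"rz": 0,"claw": 46},
    {"dx": -124,"dy": -194,"dz": 0,"rx": 0,"ry": 0,"rz": 0,"claw": 46},
  ],
)

```text
time: 26.62
position: [0.5372, -0.0242, 0.152]
tcp_rot: [[-0.707, 0.707, -0.001], [0.707, 0.707, 0.0], [0.0, -0.0, -1.0]]
ft_force: [1.0, -0.7, -0.7]
opening: 0.055
finger_force: 30.0
```

drive_tool(
  series=[
    {"dx": -28,"dy": -44,"dz": 0,"rx": 0,"ry": 0,"rz": 0,"claw": 46},
    {"dx": -57,"dy": -89,"dz": 0,"rx": 0,"ry": 0,"rz": 0,"claw": 46},
    {"dx": -86,"dy": -134,"dz": 0,"rx": 0,"ry": 0,"rz": 0,"claw": 46},
    {"dx": -115,"dy": -179,"dz": 0,"rx": 0,"ry": 0,"rz": 0,"claw": 46},
    {"dx": -135,"dy": -211,"dz": 0,"rx": 0,"ry": 0,"rz": 0,"claw": 46},
  ],
)

```text
time: 27.25
position: [0.4831, -0.2695, 0.1521]
tcp_rot: [[-0.706, 0.708, -0.001], [0.708, 0.706, -0.0], [0.0, -0.001, -1.0]]
ft_force: [-0.0, 0.8, -1.0]
opening: 0.0551
finger_force: 30.0
```

```bash
python3 go.py .483 -.277 .0375 45
```

```text
t 27.25 pos [ 0.4831 -0.2695  0.1521] yaw 44.9 open 55.1 F 30.0 q7 81.0
shift mm [ -5.3  -5.3 114.6] rot [-0.001 -0.    -0.002]
```

drive_tool(
  series=[
    {"dx": -5,"dy": -5,"dz": 20,"rx": 0,"ry": 0,"rz": 0,"claw": 46},
    {"dx": -5,"dy": -5,"dz": 55,"rx": 0,"ry": 0,"rz": 0,"claw": 46},
    {"dx": -5,"dy": -5,"dz": 85,"rx": 0,"ry": 0,"rz": 0,"claw": 46},
    {"dx": -5,"dy": -5,"dz": 106,"rx": 0,"ry": 0,"rz": 0,"claw": 46},
    {"dx": -5,"dy": -5,"dz": 113,"rx": 0,"ry": 0,"rz": 0,"claw": 46},
  ],
)

```text
time: 27.88
position: [0.4835, -0.2731, 0.0374]
tcp_rot: [[-0.708, 0.707, -0.003], [0.707, 0.708, 0.001], [0.003, -0.001, -1.0]]
ft_force: [-1.5, -0.2, -1.1]
opening: 0.0556
finger_force: 30.0
```

drive_tool(
  series=[
    {"dx": 0,"dy": 0,"dz": 1,"rx": 0,"ry": 0,"rz": 0,"claw": 46},
    {"dx": 0,"dy": 0,"dz": 1,"rx": 0,"ry": 0,"rz": 0,"claw": 46},
    {"dx": 0,"dy": 0,"dz": 2,"rx": 0,"ry": 0,"rz": 0,"claw": 46},
    {"dx": 0,"dy": 0,"dz": 2,"rx": 0,"ry": 0,"rz": 0,"claw": 46},
    {"dx": 0,"dy": 0,"dz": 2,"rx": 0,"ry": 0,"rz": 0,"claw": 46},
  ],
)

```text
time: 28.5
position: [0.4844, -0.2745, 0.0374]
tcp_rot: [[-0.707, 0.707, 0.0], [0.707, 0.707, -0.0], [-0.0, 0.0, -1.0]]
ft_force: [-0.2, 0.6, -1.5]
opening: 0.0552
finger_force: 30.0
```

drive_tool(
  series=[
    {"dx": 0,"dy": 0,"dz": 1,"rx": 0,"ry": 0,"rz": 0,"claw": 46},
    {"dx": 0,"dy": 0,"dz": 1,"rx": 0,"ry": 0,"rz": 0,"claw": 58},
    {"dx": 0,"dy": 0,"dz": 1,"rx": 0,"ry": 0,"rz": 0,"claw": 70},
    {"dx": 0,"dy": 0,"dz": 1,"rx": 0,"ry": 0,"rz": 0,"claw": 72},
    {"dx": 0,"dy": 0,"dz": 1,"rx": 0,"ry": 0,"rz": 0,"claw": 72},
  ],
)

```text
time: 29.12
position: [0.4843, -0.2744, 0.0361]
tcp_rot: [[-0.707, 0.707, -0.0], [0.707, 0.707, -0.0], [0.0, -0.0, -1.0]]
ft_force: [-0.0, -0.6, -0.2]
opening: 0.0724
finger_force: 0.0
```

drive_tool(
  series=[
    {"dx": 0,"dy": 0,"dz": -20,"rx": 0,"ry": 0,"rz": 0,"claw": 72},
    {"dx": 0,"dy": 0,"dz": -50,"rx": 0,"ry": 0,"rz": 0,"claw": 72},
    {"dx": 0,"dy": 0,"dz": -90,"rx": 0,"ry": 0,"rz": 0,"claw": 72},
    {"dx": 0,"dy": 0,"dz": -120,"rx": 0,"ry": 0,"rz": 0,"claw": 72},
    {"dx": 0,"dy": 0,"dz": -140,"rx": 0,"ry": 0,"rz": 0,"claw": 72},
  ],
)

```text
time: 29.75
position: [0.4845, -0.2746, 0.1777]
tcp_rot: [[-0.707, 0.707, 0.001], [0.707, 0.707, -0.0], [-0.001, 0.001, -1.0]]
ft_force: [-0.7, 0.0, 0.0]
opening: 0.0723
finger_force: 0.0
```

drive_tool(
  series=[
    {"dx": 35,"dy": 35,"dz": -20,"rx": 0,"ry": 0,"rz": 0,"claw": 72},
    {"dx": 70,"dy": 70,"dz": -40,"rx": 0,"ry": 0,"rz": 0,"claw": 72},
    {"dx": 105,"dy": 105,"dz": -40,"rx": 0,"ry": 0,"rz": 0,"claw": 72},
    {"dx": 145,"dy": 145,"dz": -40,"rx": 0,"ry": 0,"rz": 0,"claw": 72},
    {"dx": 185,"dy": 185,"dz": -40,"rx": 0,"ry": 0,"rz": 0,"claw": 72},
  ],
)

```text
time: 30.38
position: [0.484, -0.0111, 0.2164]
tcp_rot: [[-0.707, 0.707, 0.001], [0.707, 0.707, 0.0], [-0.0, 0.0, -1.0]]
ft_force: [1.0, -0.2, -0.7]
opening: 0.0717
finger_force: 0.0
```

drive_tool(
  series=[
    {"dx": 35,"dy": 35,"dz": 0,"rx": 0,"ry": 0,"rz": 0,"claw": 72},
    {"dx": 70,"dy": 70,"dz": 0,"rx": 0,"ry": 0,"rz": 0,"claw": 72},
    {"dx": 105,"dy": 105,"dz": 0,"rx": 0,"ry": 0,"rz": 0,"claw": 72},
    {"dx": 140,"dy": 140,"dz": 0,"rx": 0,"ry": 0,"rz": 0,"claw": 72},
    {"dx": 175,"dy": 175,"dz": 0,"rx": 0,"ry": 0,"rz": 0,"claw": 72},
  ],
)

```text
time: 31.0
position: [0.4841, 0.2362, 0.2162]
tcp_rot: [[-0.707, 0.707, 0.0], [0.707, 0.707, 0.0], [-0.0, 0.0, -1.0]]
ft_force: [1.1, 0.1, 0.6]
opening: 0.0719
finger_force: 0.0
```

```bash
python3 go.py .483 -.277 .0375 45; python3 - <<'E'
from fit import *
t=optics.read_camera('top'); k=3; o=np.array([370,130])
im=cv2.resize(t['img'][130:280,370:510],None,fx=k,fy=k,interpolation=2)
for n,p in dict(large_pot=(.4817,-.2725,0),small_pot=(.5805,-.2845,0),square_bottle=(.4906,-.1767,np.radians(61.5)),slide_case=(.592,-.1822,np.radians(-4.3))).items():
    cs,sn=np.cos(p[2]),np.sin(p[2]); R=np.array([[cs,-sn,0],[sn,cs,0],[0,0,1]])
    for part in M[n]:
        q=np.array([proj(t,R@np.array(a)+[p[0],p[1],.009]) for a in part]); cv2.polylines(im,[cv2.convexHull(((q+.5-o)*k).astype(np.int32))],True,(255,0,0),1)
s=cv2.resize(optics.read_camera('scene')['img'][110:250,130:310],(540,420),interpolation=2); s=cv2.resize(s,(380,296))
out=np.zeros((450,800,3),np.uint8); out[:,:420]=im; out[:296,420:]=s
cv2.imwrite('pics/z1.png',out[:,:,::-1])
for n,p in dict(open_large=[.6107,.0674,.03],open_small=[.4511,.3248,.03]).items():
    q,e=fit(n,[t],p); print(n,np.round(q,4),e)
E
```

```text
t 31.0 pos [0.4841 0.2362 0.2162] yaw 45.0 open 71.9 F 0.0 q7 18.2
shift mm [-362.2 -363.6  178.7] rot [ 0.  0. -0.]
open_large [0.6108 0.0674 0.0553] [np.float64(0.06388826981650697)]
open_small [0.4528 0.2934 0.5171] [np.float64(0.9922518159806295)]
```

View pics/z1.png

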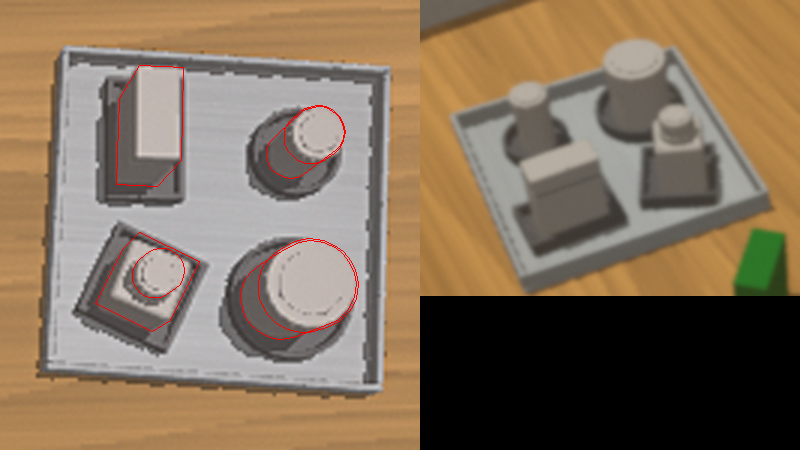

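All four containers stand upright inside their nests. In the tray view the case is at (155,125), the small pot at (310,140), the bottle at (150,280) and the large pot at (305,295). The open large pot has not moved. The arm hides the open small pot in this view, but the gripper was never brought down to it.

```bash
python3 -c "
from rig import bot
print(bot.sign_off())"
```

```text
the job is handed in; nothing more can be done
None
```

The job is handed in at about 31 s of the 136 s allowed, with all four containers upright in their nests and the gripper clear; the open large pot is unmoved, and the open small pot was hidden in the last picture and not re-checked.

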